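# Lock the pottery turntable with its sliding key

## Task

Lock the small turntable so the bowl on it can be measured: take the saddle-shaped wooden stop off the key guide and put it in the shallow grey tray, turn the wheel by its upright pegs until its one wide keyway (not either of the two narrow notches) faces the guide, and slide the steel key along the guide fully home into that keyway. The bowl must stay standing on the wheel where it is and the little jar stay upright, and do not bump the gauge post.

Things in the scene. Friction and masses are not known exactly. Their poses are not given: they have to be found in the camera images.
- turntable: Fixed grey cast base. Origin on the wheel's vertical axis, at table height; z up, x axis pointing outward along the key guide (a channel along +x, see guide_mouth). Round foot of radius 85 mm, 11 mm high. The wheel (aluminium disc, radius 70 mm, from 30 to 48 mm above the table) turns on top of it.
- wheel (a joint): Wheel angle, rad, counter-clockwise from above; 0 (or any whole turn) = the wide keyway faces straight down the guide. Turns without limit either way, friction about 0.15 N m (2.5 N at a peg), stays where it is left. The key's round nose enters and centres the keyway when the wheel is within about 0.04 rad.
- keyway_floor (a point): Middle of the inner end of the wide keyway, 52 mm from the wheel's axis, 39 mm above the table. The keyway is a slot in the rim, open at rim, top and bottom, 16 mm wide, 18 mm deep. Two more notches of that depth are only 8 mm wide (2.20 and 4.15 rad counter-clockwise from the keyway); the key cannot enter them.
- peg0 (a point): First of three equal upright steel pegs by which the wheel is pushed round: 10 mm diameter, standing 22 mm out of the wheel's top (48 to 70 mm above the table), 60 mm from the axis. This point is on the peg's axis at its top. It stands 1.05 rad (60 degrees) counter-clockwise from the keyway.
- peg1 (a point): The second peg, likewise, 3.14 rad (180 degrees) from the keyway, that is opposite to it.
- peg2 (a point): The third peg, likewise, 5.24 rad (300 degrees) counter-clockwise from the keyway.
- key: Loose steel key in the guide, 0.12 kg: bar 12 x 12 mm, 72 mm long, half-round nose toward the wheel. Origin at the nose tip, on the underside; x runs back along the bar. An upright tab, 52 to 64 mm behind the nose tip, 26 mm wide, reaches 76 mm above the table: push on its flat back, above the walls. Drawn out at first, nose 95-105 mm from the axis; home, it touches the keyway's floor.
- key_nose (a point): Tip of the key's nose, at half its height (6 mm above its underside).
- stop: Loose wooden saddle, about 0.06 kg, astride the guide between strap and tab, blocking the key. 30 mm along the guide, 47 mm across, 16.5 mm high, two 6 mm cheeks hanging outside the walls; on top a grip fin 24 mm along, 12 mm thick across the guide, 30 mm high. Origin mid underside (36 mm above the table on the guide); x along the guide; total height 46.5 mm. Lifts straight off.
- tray: Fixed shallow grey open tray, 140 mm (its x) by 120 mm (its y), walls 5 mm thick and 22 mm high, floor about 5 mm thick. Origin at the centre of its underside, on the table. It is to the robot's left or right; a notebook lies at the other place.
- bowl: Small terracotta bowl standing in the middle of the wheel, rim radius 32 mm, 42 mm high (top 90 mm above the table). Origin at the centre of its underside. Loose; it turns with the wheel.
- wheel_top (a point): Centre of the wheel's top face, on the axis, 48 mm above the table.
- gauge_post: Fixed upright steel post beside the wheel, 165 mm high, 14 mm diameter with a round foot of radius 24 mm and, 114 to 136 mm above the table, a clamp block that fits with its screw in a radius of 25 mm. Origin at the middle of its underside.
- jar: Small amber jar standing loose beside the guide, radius 17 mm, 55 mm high. Origin at the centre of its underside.
- guide_mouth (a point): Wheel end of the guide, 75 mm from the axis, 39 mm above the table. The straight channel runs 102 mm outward: floor 33 mm above the table, steel side walls 15 mm apart, 31 mm over their outsides, tops 46.5 mm above the table. A strap bridges it 80 to 100 mm from the axis (51.5 mm high, screw heads 54.5 mm); the key's bar passes under it.
Mind the look-alikes: they are no part of the job. What is meant by the tray is not purple, and is the smaller of those in its own colour.

How it is judged:
By the outcome, as a careful person would: the job done as asked, in the order asked, and still so for the second after the job is handed in, with the robot touching nothing.
It also fails if it takes over 70 s, if anything falls off the work surface, if the arm or the gripper's body presses on something with over 40 N, if the wrist force passes 120 N, or if a joint passes its speed limit or range.

## Robot

A 6-joint arm with a two-finger parallel gripper is mounted at the origin on the work surface. World frame = base frame: x ahead of the robot, y to its left, z up, the work surface at z = 0. Lengths are in mm, angles in rad, forces in N, time in s.
With the tool pointing down it reaches from about 300 to 750 mm from the base axis. Payload 8.5 kg.
Tool frame: the origin (TCP) lies at the very end of the fingers, on their centre line; the grasp point (between the pads) lies 19 mm behind it; z points along the fingers, y is the line along which they close (so a half turn about z gives the same grasp; the last joint's range is limited). The gripper opens to 88 mm and grips with 3 to 60 N. Pads are 18 mm wide; open, the fingers measure 123 mm over their backs; the gripper's body (75 mm by 187 mm) begins 45 mm behind the grasp point.
Start: joints at [0.914, 0.381, 1.297, -0, 1.464, -0.215], TCP at [235.151, 497.176, 238.748] pointing down, gripper open.
Joint ranges: [-3.11, 3.11], [-0.89, 2.33], [0.22, 2.48], [-1.42, 4.56], [0.17, 2.85], [-2.88, 2.88]. Speed limits (rad/s): [2.39, 2.39, 3.14, 3.14, 3.14, 3.14].

## Interface

Orientations are given as a rotation vector (axis times angle).
In Python, from station import r, optics, spotter gives the robot as it stands.
- The arm moves only by the tool arm_command, never from a script. Its arguments are lists of equal length, an entry for each row: "dp": the shift along the tool's x, y, z scaled (see below), a list of three; "yaw": the turn about the tool's z scaled (see below). A call has 1 to 12 rows; each row shifts and turns the commanded pose from where the row before left it, along the tool's axes as they then stand; what a row does not reach is not made up. The controller multiplies each number of a shift by 60 mm and each number of a turn by 5 degrees. A row lasts 1/8 s, in which the tool goes at most 62.5 mm and 10.7 degrees, less where a joint would pass 70% of its speed; a pose out of reach is approached as far as the arm can. A call with a number of a shift or a turn outside -1 to 1 is refused whole. A call with a gripper value outside its range is refused whole. "jaw" is the opening, from -1 (shut) to 1 (fully open), so that 0 is half open, set as the call begins (left out, the last holds). The fingers move at their own pace and stop on an object; "force" is the grip in N (left out, the last holds). Time passes only in rows, so rows that do not move let the fingers close. It gives the time, the measured TCP pose, the force, the opening and the grip force at its end, in the units of the state.
- r.read_state(): the state, without advancing time (a new reading comes with each control period).
- optics.capture(name): name is "side" or "top"; returns the picture (480x640x3 uint8, red, green, blue); there is no depth.
- optics.camera_params(name): a dict with "fx", "fy", "cx", "cy" (pixels), "D" ([k1, k2, p1, p2, k3] as OpenCV has them; the pictures are not rectified), "world_from_camera" (4x4, takes a point from camera to world coordinates). Camera axes: x right, y up, looking along -z (the intrinsics and any distortion apply to the point x, -y, -z); pixel columns grow to the right and rows downward; lengths in mm; the calibration is good to about 2 mm. A picture is of the moment at which its call begins. camera_params takes no time and is no camera call.
- r.sign_off(): hands the job in; it is judged then, once.
Trained networks look in the newest picture that a camera, given by its name, has taken for a name from the list of things; names that differ only in an ending like _2 or _b are one class to them, and where a whole thing is asked for, a point or a joint stands for the part that bears it (a point fixed in the world has none). Each returns a list of dicts, best first, with "conf" (0 to 1); they miss things now and then, are a little off and sometimes report something else, mostly with a low value. They report only what shows in the picture. A call takes as long as a camera call. They do not tell look-alikes from the thing itself.
- spotter.masks_of(camera, name): "pixels" (480x640 bool, what is visible of it) and "extent" ([left, top, right, bottom] in pixels, round what is visible of it).
- spotter.landmark_of(camera, name): "at" ([column, row] in pixels: a listed point, or the origin of a listed thing).
The state is a dict: "time": time; "joint_pos": joint angles; "joint_velocities": joint speeds; "joint_torque": joint torques, N m; "position": TCP position; "tool_rot": TCP orientation; "wrist_force": force on the tool from outside, world axes, zero at the start; "moment": the same for the moment, N m; "gripper_width": finger opening in mm; "grasp_force": force on a finger pad.
Only numpy, scipy, OpenCV 4.12 (cv2) and the standard library are available. Lean on these libraries where they do the work, as an engineer would, in place of code of your own. Each camera call takes 0.05 s, during which the arm holds its last target. There are 200 camera calls.

## Working session

There is one attempt and no reset: what is moved stays moved. The work goes in short steps, Python scripts to look and compute and a tool call to move; the robot and the scene stay as the last step left them, time stands still between calls to the robot, and variables do not carry over. Pictures are saved under pics/ and viewed, at most 12 in all, crops included, and the job is handed in when it is done.

Besides the shell and the picture viewer there is one more tool, called as name([rows], argument=value, ...), one row to a line, values as JSON. arm_command: Moves the arm, as the interface text tells. Shifts and turns lie within -1 to 1; 1 stands for 60 mm of shift or 5 degrees of turn. Its arguments: {"type":"object","properties":{"dp":{"type":"array","items":{"type":"array","items":{"type":"number"}}},"yaw":{"type":"array","items":{"type":"number"}},"jaw":{"type":"number"},"force":{"type":"number"}},"required":["dp","yaw"]}

```bash
ls; mkdir -p pics
python3 - <<'E'
from station import r, optics, spotter
import cv2
print(r.read_state())
for n in("side","top"):
    p=optics.camera_params(n);print(n,p)
    cv2.imwrite(f"pics/{n}0.png",optics.capture(n)[:,:,::-1])
E
```

```text
pics
{'time': 0.0, 'joint_pos': array([ 9.13651655e-01,  3.81182572e-01,  1.29823146e+00, -4.64974503e-07,
        1.46358291e+00, -2.15267679e-01]), 'joint_velocities': array([ 5.48905466e-05, -3.47454178e-04, -1.44580721e-04,  7.40020425e-04,
       -1.72780563e-03,  1.09448572e-03]), 'joint_torque': array([ 2.25324809e-03, -4.37937176e+01, -2.24559903e+01,  7.14413146e-02,
        3.52085440e-02, -1.38891041e-04]), 'position': array([235.01826801, 496.96138082, 238.15485723]), 'tool_rot': array([-6.88335443e-01, -3.06464840e+00,  1.99922043e-03]), 'wrist_force': array([-0.1814078 , -0.59997191,  0.32149133]), 'moment': array([-0.01476101, -0.02616378, -0.0545125 ]), 'grasp_force': 0.0, 'gripper_width': 88.05771475982286}
side {'fx': 621.412831671133, 'fy': 621.412831671133, 'cx': 312.17663351534327, 'cy': 241.70013468252753, 'D': array([-0.03179223,  0.        ,  0.        ,  0.        ,  0.        ]), 'world_from_camera': array([[-9.99937925e-01, -8.36585094e-03, -7.35926023e-03,
         4.45944373e+02],
       [ 3.64406508e-04, -6.84693328e-01,  7.28831197e-01,
         9.24776707e+02],
       [-1.11361295e-02,  7.28783273e-01,  6.84653874e-01,
         9.28247540e+02],
       [ 0.00000000e+00,  0.00000000e+00,  0.00000000e+00,
         1.00000000e+00]])}
top {'fx': 492.4800429123208, 'fy': 492.4800429123208, 'cx': 311.86003010304483, 'cy': 231.47104652424244, 'D': array([-0.12903112,  0.        ,  0.        ,  0.        ,  0.        ]), 'world_from_camera': array([[ 1.74658164e-02,  9.81560607e-01, -1.90351568e-01,
         2.48214868e+02],
       [-9.99816528e-01,  1.56482936e-02, -1.10472605e-02,
         1.95480451e+01],
       [-7.86487846e-03,  1.90509593e-01,  9.81653828e-01,
         1.15315671e+03],
       [ 0.00000000e+00,  0.00000000e+00,  0.00000000e+00,
         1.00000000e+00]])}
```

View pics/side0.png

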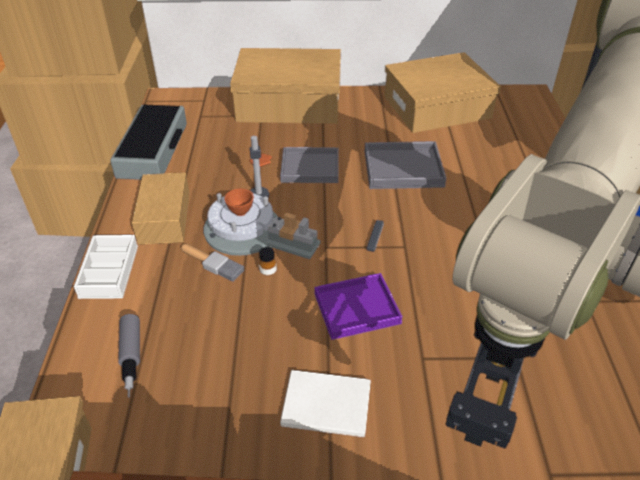

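View pics/top0.png

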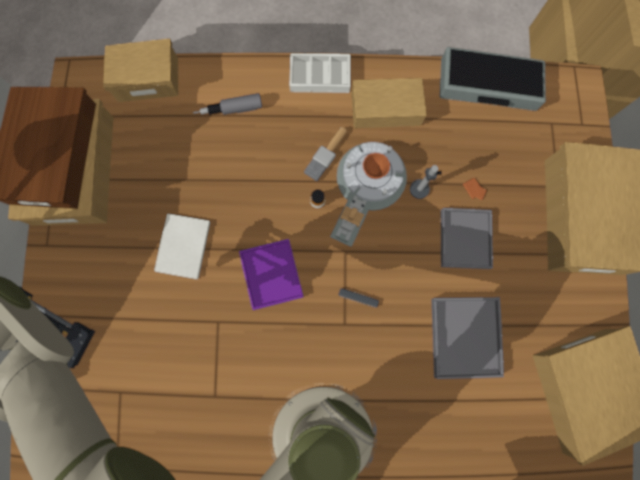

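The side view shows the turntable at about (238,215), with the guide running to (318,242) and the stop at about (290,225). The jar is at (267,260) and the post at (256,165). The small grey tray is at (310,165), the larger grey look-alike at (405,165), and the purple one at (358,305). In the top view the turntable is at (372,175), the guide end at (345,235), and the small tray at (466,238).

```bash
cat > h.py <<'E'
from station import r, optics, spotter
import numpy as np, cv2
from scipy.optimize import least_squares
P={n:optics.camera_params(n) for n in("side","top")}
def K(p): return np.array([[p["fx"],0,p["cx"]],[0,p["fy"],p["cy"]],[0,0,1.]])
F=np.diag([1.,-1,-1])
def proj(n,X):
    p=P[n];T=np.linalg.inv(p["world_from_camera"])
    X=np.atleast_2d(X)@T[:3,:3].T+T[:3,3]
    return cv2.projectPoints(X@F,np.zeros(3),np.zeros(3),K(p),p["D"])[0][:,0]
def ray(n,uv):
    p=P[n];u=cv2.undistortPoints(np.array([[uv]],float),K(p),p["D"])[0,0]
    T=p["world_from_camera"];d=T[:3,:3]@(F@[u[0],u[1],1]);return T[:3,3],d/np.linalg.norm(d)
def at_z(n,uv,z):
    o,d=ray(n,uv);return o+d*(z-o[2])/d[2]
def tri(a,b):
    o1,d1=ray("side",a);o2,d2=ray("top",b)
    t=np.linalg.lstsq(np.c_[d1,-d2],o2-o1,rcond=None)[0]
    A,B=o1+t[0]*d1,o2+t[1]*d2;return (A+B)/2,np.linalg.norm(A-B)
def snap():
    for n in P: optics.capture(n)
E
python3 - <<'E'
from h import *
snap()
for nm in "turntable keyway_floor peg0 peg1 peg2 key key_nose stop tray bowl wheel_top gauge_post jar guide_mouth".split():
    L={n:spotter.landmark_of(n,nm)[:4] for n in P}
    print(nm,{n:[(np.round(d["at"],1).tolist(),round(d["conf"],2)) for d in v] for n,v in L.items()})
    for a in L["side"]:
        for b in L["top"]:
            X,e=tri(a["at"],b["at"])
            if e<12: print("    ",X.round(1),round(e,1))
E
```

```text
turntable {'side': [([240.2, 227.4], 0.9)], 'top': [([370.0, 175.6], 0.78)]}
     [ 614.4 -107.2    3.5] 4.4
keyway_floor {'side': [([245.9, 200.3], 0.85)], 'top': [([395.1, 170.8], 0.67)]}
     [ 609.2 -161.9   39.4] 8.8
peg0 {'side': [([220.5, 196.1], 0.93), ([264.7, 192.6], 0.75), ([231.6, 222.5], 0.63)], 'top': [([385.2, 192.3], 0.95), ([395.4, 148.8], 0.81), ([348.1, 164.8], 0.62), ([368.7, 178.0], 0.48)]}
     [ 663.  -162.4   50.8] 3.6
     [ 553.9 -133.3   80.2] 9.4
     [620.5 -49.7  68.4] 7.1
peg1 {'side': [([220.5, 196.1], 0.93), ([264.7, 192.6], 0.75), ([231.6, 222.5], 0.63)], 'top': [([385.2, 192.3], 0.95), ([395.4, 148.8], 0.81), ([348.1, 164.8], 0.62), ([368.7, 178.0], 0.48)]}
     [ 663.  -162.4   50.8] 3.6
     [ 553.9 -133.3   80.2] 9.4
     [620.5 -49.7  68.4] 7.1
peg2 {'side': [([220.5, 196.1], 0.93), ([264.7, 192.6], 0.75), ([231.6, 222.5], 0.63)], 'top': [([385.2, 192.3], 0.95), ([395.4, 148.8], 0.81), ([348.1, 164.8], 0.62), ([368.7, 178.0], 0.48)]}
     [ 663.  -162.4   50.8] 3.6
     [ 553.9 -133.3   80.2] 9.4
     [620.5 -49.7  68.4] 7.1
key {'side': [], 'to
[... 236 characters left out ...]
.77)], 'top': [([464.4, 340.6], 0.85), ([271.1, 274.4], 0.71), ([463.6, 239.8], 0.6)]}
     [ 456.6 -327.8   16. ] 4.5
     [ 224.5 -330.4   -8.9] 11.4
     [370.5 127.   -8.5] 4.3
bowl {'side': [([240.1, 209.6], 0.72)], 'top': [([357.6, 200.7], 0.48)]}
wheel_top {'side': [], 'top': [([369.1, 170.4], 0.75)]}
gauge_post {'side': [([261.7, 195.4], 0.7)], 'top': [([416.8, 191.2], 0.75), ([383.6, 192.5], 0.32)]}
     [ 575.  -220.6    3.7] 0.4
jar {'side': [([270.2, 269.5], 0.77)], 'top': [([319.5, 198.7], 0.74), ([383.4, 191.5], 0.3), ([372.3, 168.8], 0.21)]}
     [548.4  16.2  -2.1] 9.6
guide_mouth {'side': [([272.8, 224.2], 0.98)], 'top': [([361.2, 198.3], 0.57)]}
     [543.1 -81.6  36.8] 5.0
```

Run:
```python
import cv2,numpy as np
a=cv2.imread("pics/side0.png")[150:290,190:330];b=cv2.imread("pics/top0.png")[130:260,300:440]
cv2.imwrite("pics/c1.png",cv2.resize(a,(600,600),interpolation=cv2.INTER_CUBIC));cv2.imwrite("pics/c2.png",cv2.resize(b,(640,594),interpolation=cv2.INTER_CUBIC))
```

```text
(no output)
```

View pics/c1.png

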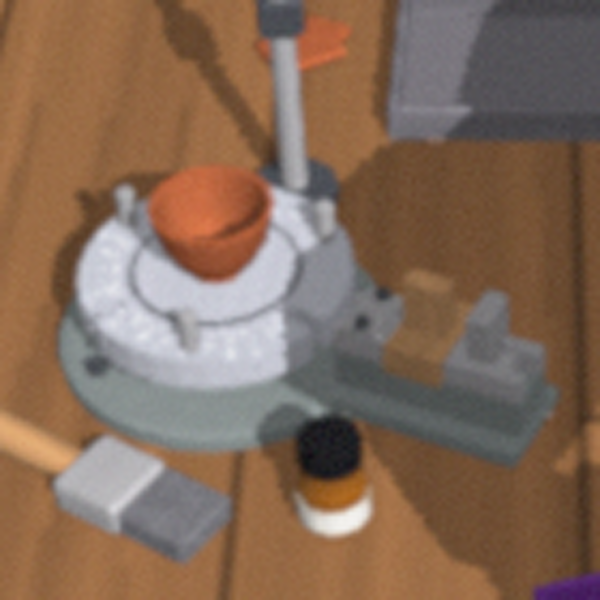

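View pics/c2.png

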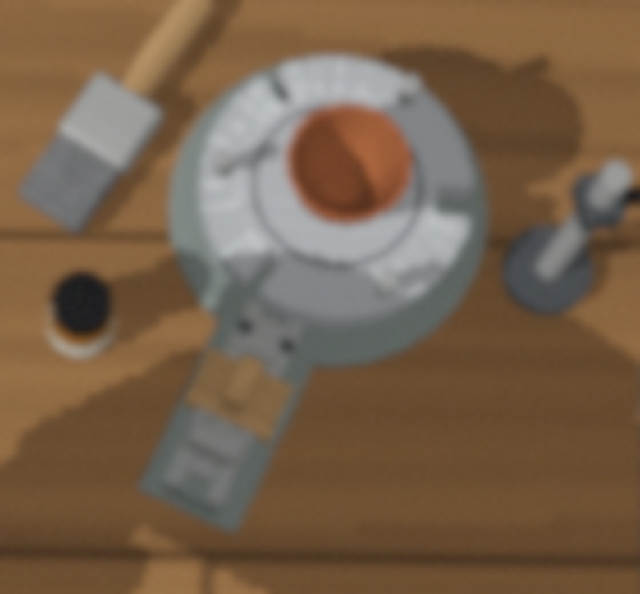

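```bash
cat > fit.py <<'E'
from h import *
S=lambda c:np.array(c)/4.2857+[190,150]-.4
Tp=lambda c:np.array(c)/4.5714+[300,130]-.4
# unknown: x,y,yaw,wheel,stop_s,key_nose_s
def pt(q,rad,lat,z):
    c,s=np.cos(q[2]),np.sin(q[2]);return [q[0]+c*rad-s*lat,q[1]+s*rad+c*lat,z]
def peg(q,k,z=70):
    a=q[2]+q[3]+[1.047,3.1416,5.236][k];return [q[0]+60*np.cos(a),q[1]+60*np.sin(a),z]
obs=[("side",S((125,187)),lambda q:peg(q,0)),("side",S((325,203)),lambda q:peg(q,2)),("side",S((183,312)),lambda q:peg(q,1)),
("side",S((428,279)),lambda q:pt(q,q[4],0,82.5)),("side",S((494,298)),lambda q:pt(q,q[5]+58,0,76)),
("side",S((362,323)),lambda q:pt(q,90,13,54)),("side",S((384,293)),lambda q:pt(q,90,-13,54)),
("top",Tp((244,327)),lambda q:pt(q,90,13,54)),("top",Tp((288,345)),lambda q:pt(q,90,-13,54)),
("top",Tp((222,163)),lambda q:peg(q,1)),("top",Tp((405,95)),lambda q:peg(q,0)),("top",Tp((383,283)),lambda q:peg(q,2)),
("top",Tp((245,375)),lambda q:pt(q,q[4],0,82.5)),("top",Tp((213,440)),lambda q:pt(q,q[5]+58,0,76)),
]
def res(q): return np.concatenate([proj(n,f(q))[0]-uv for n,uv,f in obs])
if __name__=="__main__":
    s=least_squares(res,[615,-107,2.8,-2,118,100],loss="soft_l1");q=s.x
    print(q.round(3));R=res(q).reshape(-1,2)
    for o,e in zip(obs,R): print(o[0],o[1].round(1),e.round(1))
    np.save("q.npy",q)
    def draw(n,im,off,sc,out,w,h):
        A=cv2.resize(im,(w,h),interpolation=cv2.INTER_CUBIC)
        def pl(P_,col,closed=True):
            u=((proj(n,np.array(P_,float))-off+.4)*sc*4).astype(int);cv2.polylines(A,[u.reshape(-1,1,2)],closed,col,1,cv2.LINE_AA,2)
        t=np.linspace(0,2*np.pi,60)
        pl([[q[0]+70*np.cos(a),q[1]+70*np.sin(a),48] for a in t],(255,255,0))
        pl([[q[0]+85*np.cos(a),q[1]+85*np.sin(a),0] for a in t],(255,255,0))
        pl([[q[0]+32*np.cos(a),q[1]+32*np.sin(a),90] for a in t],(255,255,0))
        rect=lambda a,b,w,z:[pt(q,a,w,z),pt(q,b,w,z),pt(q,b,-w,z),pt(q,a,-w,z)]
        pl(rect(75,177,15.5,46.5),(0,255,0));pl(rect(80,100,15.5,51.5),(0,255,0))
        pl(rect(q[4]-12,q[4]+12,6,82.5),(0,0,255));pl(rect(q[4]-15,q[4]+15,23.5,52.5),(0,0,255))
        pl(rect(q[5]+52,q[5]+64,13,76),(255,0,255))
        for k in range(3): pl([peg(q,k,48),peg(q,k,70)],(0,255,255),False)
        kw=lambda r,l,d,z=48:[q[0]+r*np.cos(q[2]+q[3]+d)-l*np.sin(q[2]+q[3]+d),q[1]+r*np.sin(q[2]+q[3]+d)+l*np.cos(q[2]+q[3]+d),z]
        for d,w_ in((0,8),(2.2,4),(4.15,4)): pl([kw(70,w_,d),kw(52,w_,d),kw(52,-w_,d),kw(70,-w_,d)],(0,0,255),False)
        return A
    a=cv2.imread("pics/side0.png")[150:290,190:330];b=cv2.imread("pics/top0.png")[130:260,300:440]
    A=draw("side",a,[190,150],600/140,0,600,600);B=draw("top",b,[300,130],640/140,0,640,594)
    cv2.imwrite("pics/o1.png",cv2.resize(np.hstack([A[80:480,50:],B[40:545,130:]*1 if 0 else cv2.resize(B[30:545,120:500],(380,400))]),(800,430)) if 0 else A)
    cv2.imwrite("pics/o2.png",B)
    L=np.hstack([cv2.resize(A[130:490,40:580],(450,300)),]);
    cv2.imwrite("pics/o12.png",np.hstack([A[140:500,50:570][:, 60:520] if 0 else cv2.resize(A[140:500,50:570],(430,298)),cv2.resize(B[40:545,130:510],(224,298))]))
E
python3 fit.py
```

```text
[ 611.362 -107.963    2.727  -16.999  119.186   95.672]
side [218.8 193.2] [1.  0.8]
side [265.4 197. ] [0.7 0.7]
side [232.3 222.4] [1.3 0.4]
side [289.5 214.7] [ 0.1 -0.5]
side [304.9 219.1] [-0.2  1.7]
side [274.1 225. ] [ 6.2 -7.8]
side [279.2 218. ] [-4.2  6.6]
top [353.  201.1] [9.6 4.5]
top [362.6 205.1] [-10.4  -4. ]
top [348.2 165.3] [-0.3 -1.8]
top [388.2 150.4] [ 0.8 -2.2]
top [383.4 191.5] [ 0.4 -0.9]
top [353.2 211.6] [0.  0.1]
top [346.2 225.9] [0.6 0.2]
```

```bash
sed -i 's/90,13,54/90,XX,54/g; s/90,-13,54/90,11,54/g; s/90,XX,54/90,-11,54/g; s/\[615,-107,2.8,-2,118,100\]/[611,-108,2.73,1.85,119,96]/' fit.py
python3 fit.py
```

```text
[ 612.066 -108.267    2.724    1.852  120.024   96.583]
side [218.8 193.2] [0.7 0.7]
side [265.4 197. ] [0.4 0.6]
side [232.3 222.4] [0.9 0.3]
side [289.5 214.7] [ 0.  -0.4]
side [304.9 219.1] [-0.2  1.8]
side [274.1 225. ] [ 0.9 -1. ]
side [279.2 218. ] [ 0.3 -0.2]
top [353.  201.1] [ 0.1 -0.1]
top [362.6 205.1] [-0.8 -0.1]
top [348.2 165.3] [-0.2 -2.1]
top [388.2 150.4] [ 1.  -2.5]
top [383.4 191.5] [ 0.5 -1.2]
top [353.2 211.6] [-0.2  0. ]
top [346.2 225.9] [0.3 0.1]
```

View pics/o1.png

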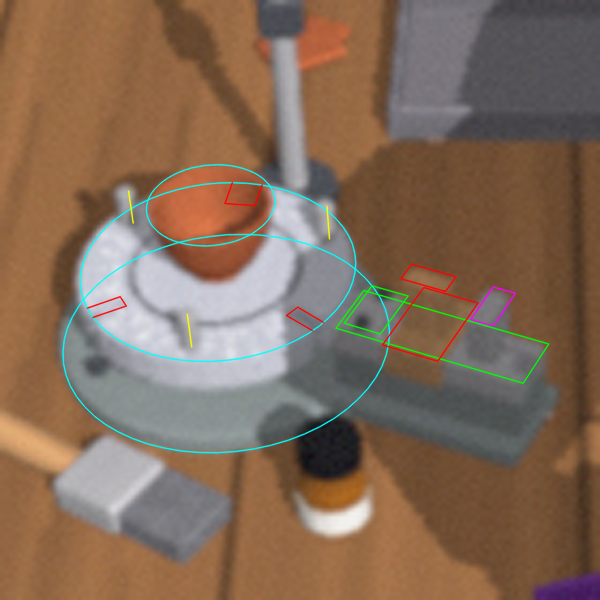

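View pics/o2.png

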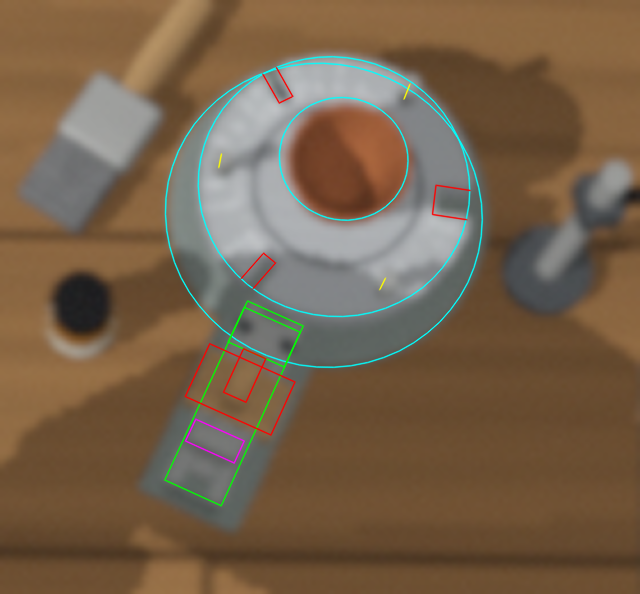

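The overlay fits to about 1 px. That puts the axis at (612,-108), the guide heading at 156°, and the wheel at +106° CCW. The wide keyway is at top crop (450,202) and faces away from the guide. Pegs are at crop (220,160), (407,92) and (382,284). The stop fin is 120 mm out. The plan is to lift the stop, place it in the tray, sweep peg1 clockwise by 106° (the side away from the post), then push the key.

```bash
cat > plan.py <<'E'
from h import *
from scipy.spatial.transform import Rotation as Ro
def state():
    s=r.read_state();R=Ro.from_rotvec(s["tool_rot"]).as_matrix()
    print("t %.2f"%s["time"],s["position"].round(1),"yhead %.1f"%np.degrees(np.arctan2(R[1,1],R[0,1])),"F",s["wrist_force"].round(1),"w %.1f"%s["gripper_width"],"j",s["joint_pos"].round(2));return s["position"],R
def rows(wps,sp=52,pr=True):
    """wps: list of (x,y,z,yheadDeg); prints rows in tool units"""
    p,R=state();out_d=[];out_y=[]
    for *X,hd in wps:
        cur=np.degrees(np.arctan2(R[1,1],R[0,1]));dy=-((hd-cur+180)%360-180)
        d=np.array(X)-p;n=max(1,int(np.ceil(max(np.linalg.norm(d)/sp,abs(dy)/4.9))))
        for k in range(n):
            out_d.append(np.round(R.T@(d/n)/60,3).tolist());out_y.append(round(dy/n/5,3))
            R=R@Ro.from_euler("z",dy/n,degrees=True).as_matrix()
        p=np.array(X)
    for i in range(0,len(out_d),12): print(out_d[i:i+12],out_y[i:i+12])
E
python3 - <<'E'
from plan import *
q=np.load("q.npy");c,s=np.cos(q[2]),np.sin(q[2])
print("stop",q[0]+c*q[4],q[1]+s*q[4],"tab back",q[5]+64)
ms={n:spotter.masks_of(n,"tray") for n in P}
for n in P:
    for m in ms[n]:
        h=cv2.minAreaRect(np.argwhere(m["pixels"])[:,::-1].astype(np.float32));b=cv2.boxPoints(h)
        C=np.array([at_z(n,u,14) for u in b])
        print(n,round(m["conf"],2),C.mean(0).round(0)[:2],[np.linalg.norm(C[i]-C[i-1]).round() for i in range(2)],"ang",np.degrees(np.arctan2(*(C[1]-C[0])[1::-1])).round(1))
rows([(502,-59.5,150,66.1)])
E
```

```text
stop 502.37191967064996 -59.55599679711315 tab back 160.58263507480092
side 0.91 [ 226. -330.] [np.float64(194.0), np.float64(207.0)] ang -178.3
side 0.66 [366. 128.] [np.float64(138.0), np.float64(163.0)] ang -162.7
side 0.62 [ 464. -333.] [np.float64(151.0), np.float64(149.0)] ang 179.0
top 0.95 [ 460. -336.] [np.float64(145.0), np.float64(126.0)] ang -88.9
top 0.83 [ 226. -330.] [np.float64(185.0), np.float64(171.0)] ang -88.4
top 0.71 [ 596. -240.] [np.float64(44.0), np.float64(92.0)] ang -44.3
top 0.6 [369. 128.] [np.float64(147.0), np.float64(123.0)] ang -74.8
t 1.70 [235.1 497.2 238.7] yhead 64.7 F [ 0.3 -0.3  0. ] w 88.3 j [ 0.91  0.38  1.3  -0.    1.46 -0.22]
[[-0.666, -0.54, 0.123], [-0.664, -0.542, 0.123], [-0.663, -0.543, 0.123], [-0.662, -0.545, 0.123], [-0.661, -0.546, 0.123], [-0.66, -0.547, 0.123], [-0.659, -0.549, 0.123], [-0.658, -0.55, 0.123], [-0.657, -0.551, 0.123], [-0.656, -0.553, 0.123], [-0.654, -0.554, 0.123], [-0.653, -0.555, 0.123]] [np.float64(-0.024), np.float64(-0.024), np.float64(-0.024), np.float64(-0.024), np.float64(-0.024), np.float64(-0.024), np.float64(-0.024), np.float64(-0.024), np.float64(-0.024), np.float64(-0.024), np.float64(-0.024), np.float64(-0.024)]
```

arm_command([
  [-0.66, -0.55, 0.12],
  [-0.66, -0.55, 0.12],
  [-0.66, -0.55, 0.12],
  [-0.66, -0.55, 0.12],
  [-0.66, -0.55, 0.12],
  [-0.66, -0.55, 0.12],
  [-0.66, -0.55, 0.12],
  [-0.66, -0.55, 0.12],
  [-0.66, -0.55, 0.12],
  [-0.66, -0.55, 0.12],
  [-0.66, -0.55, 0.12],
  [-0.66, -0.55, 0.12],
], yaw=[-0.024, -0.024, -0.024, -0.024, -0.024, -0.024, -0.024, -0.024, -0.024, -0.024, -0.024, -0.024], jaw=0)

```text
time: 3.2
position: [502.5, -62.7, 152.2]
tool_rot: [0.65, 3.073, 0.0]
wrist_force: [1.5, -0.5, 0.8]
gripper_width: 43.9
grasp_force: 0.0
```

Run:
```python
from plan import *
rows([(502.4,-59.6,110,66.1),(502.4,-59.6,57,66.1)],40)
```

```text
t 3.20 [502.5 -62.7 152.2] yhead 66.1 F [ 1.5 -0.5  0.8] w 43.9 j [-0.36  0.39  1.56  0.    1.19 -1.51]
[[0.011, 0.023, 0.352], [0.011, 0.023, 0.352], [0.0, -0.0, 0.442], [0.0, -0.0, 0.442]] [np.float64(0.002), np.float64(0.002), np.float64(0.0), np.float64(0.0)]
```

arm_command([
  [0.02, 0.04, 0.45],
  [0, 0, 0.35],
  [0, 0, 0.3],
  [0, 0, 0.3],
  [0, 0, 0.15],
  [0, 0, 0],
], yaw=[0, 0, 0, 0, 0, 0])

```text
time: 3.95
position: [501.6, -58.2, 59.2]
tool_rot: [-0.65, -3.073, -0.0]
wrist_force: [-0.1, 0.3, 0.9]
gripper_width: 43.6
grasp_force: 0.0
```

Run:
```python
from plan import *
p,R=state()
a=optics.capture("side")[140:290,190:330,::-1];b=optics.capture("top")[130:280,280:420,::-1]
cv2.imwrite("pics/g1.png",cv2.resize(np.hstack([a,b]),(800,429),interpolation=cv2.INTER_CUBIC))
```

```text
t 3.95 [501.6 -58.2  59.2] yhead 66.1 F [-0.1  0.3  0.9] w 43.6 j [-0.35  0.52  1.67  0.    0.95 -1.5 ]
```

View pics/g1.png

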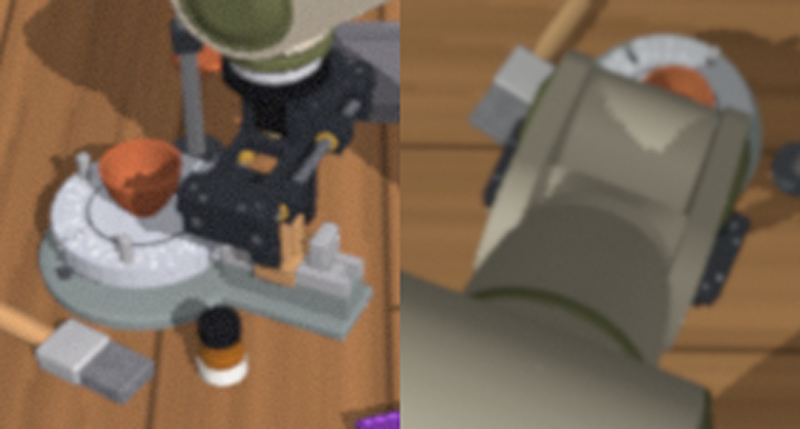

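The near finger is at (262,250), with the fin just right of it at (292,235) between the jaws. The bowl and jar are undisturbed. Closing now.

arm_command([
  [0, 0, 0.04],
  [0, 0, 0],
  [0, 0, 0],
  [0, 0, 0],
  [0, 0, 0],
], yaw=[0, 0, 0, 0, 0], jaw=-1, force=20)

```text
time: 4.68
position: [501.8, -58.3, 57.1]
tool_rot: [0.65, 3.074, -0.0]
wrist_force: [-1.1, -0.4, 1.8]
gripper_width: 12.0
grasp_force: 20.0
```

Width is 12.0 mm, so the fin is gripped. Lifting it straight up.

arm_command([
  [0, 0, -0.2],
  [0, 0, -0.4],
  [0, 0, -0.6],
  [0, 0, -0.7],
], yaw=[0, 0, 0, 0])

```text
time: 5.18
position: [501.3, -58.1, 172.5]
tool_rot: [-0.65, -3.073, -0.0]
wrist_force: [0.2, -0.3, -0.8]
gripper_width: 11.9
grasp_force: 20.0
```

Run:
```python
from plan import *
rows([(460,-334,150,66.1),(460,-334,60,66.1)],54)
```

```text
t 5.17 [501.3 -58.1 172.5] yhead 66.1 F [ 0.2 -0.3 -0.8] w 11.9 j [-0.35  0.36  1.53  0.    1.25 -1.5 ]
[[-0.205, -0.747, 0.062], [-0.205, -0.747, 0.062], [-0.205, -0.747, 0.062], [-0.205, -0.747, 0.062], [-0.205, -0.747, 0.062], [-0.206, -0.747, 0.062], [-0.001, 0.0, 0.75], [-0.001, 0.0, 0.75]] [np.float64(0.001), np.float64(0.001), np.float64(0.001), np.float64(0.001), np.float64(0.001), np.float64(0.001), np.float64(0.0), np.float64(0.0)]
```

arm_command([
  [-0.205, -0.747, 0],
  [-0.205, -0.747, 0],
  [-0.205, -0.747, 0],
  [-0.205, -0.747, 0],
  [-0.205, -0.747, 0.1],
  [-0.205, -0.747, 0.27],
  [0, 0, 0.7],
  [0, 0, 0.7],
  [0, 0, 0],
], yaw=[0, 0, 0, 0, 0, 0, 0, 0, 0])

```text
time: 6.3
position: [459.4, -333.1, 63.2]
tool_rot: [-0.649, -3.069, -0.005]
wrist_force: [-0.0, -1.1, -0.3]
gripper_width: 12.1
grasp_force: 20.0
```

Run:
```python
from plan import *
p,R=state()
a=optics.capture("side")[100:220,240:400,::-1]
cv2.imwrite("pics/t1.png",cv2.resize(a,(640,480),interpolation=cv2.INTER_CUBIC))
rows([(460,-334,30,66.1)])
```

```text
t 6.30 [ 459.4 -333.1   63.2] yhead 66.1 F [-0.  -1.1 -0.3] w 12.1 j [-0.84  0.6   1.49  0.    1.06 -1.99]
t 6.35 [ 460.3 -333.9   65.2] yhead 66.1 F [ 0.4 -0.9  0.6] w 11.8 j [-0.84  0.59  1.48  0.    1.07 -1.99]
[[0.004, -0.003, 0.586]] [np.float64(0.006)]
```

View pics/t1.png

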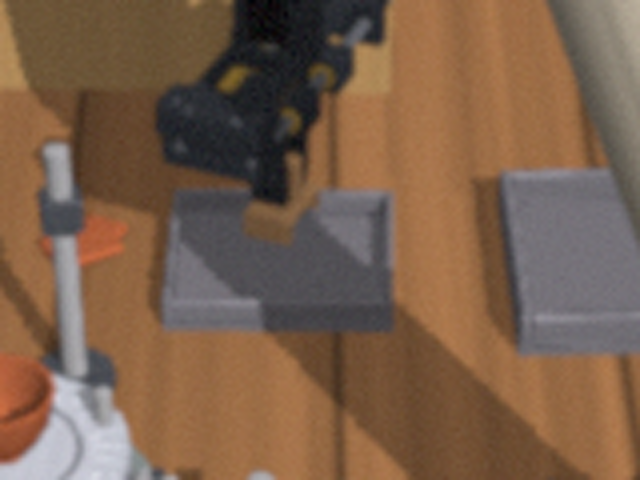

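The stop hangs at (275,220), with the grey tray below at (165–395, 190–330), so it is centred on descent. Lowering and releasing.

arm_command([
  [0, 0, 0.3],
  [0, 0, 0.25],
  [0, 0, 0.06],
  [0, 0, 0],
], yaw=[0, 0, 0, 0])

```text
time: 6.85
position: [460.6, -334.2, 28.7]
tool_rot: [0.649, 3.073, -0.001]
wrist_force: [0.5, 1.0, -0.9]
gripper_width: 11.9
grasp_force: 20.0
```

arm_command([
  [0, 0, 0],
  [0, 0, 0],
  [0, 0, 0],
  [0, 0, -0.4],
  [0, 0, -0.8],
  [0, 0, -0.9],
], yaw=[0, 0, 0, 0, 0, 0], jaw=-0.3)

```text
time: 7.6
position: [460.1, -333.7, 155.2]
tool_rot: [-0.65, -3.073, -0.001]
wrist_force: [-0.1, -1.0, 0.8]
gripper_width: 30.9
grasp_force: 0.0
```

Run:
```python
from plan import *
q=np.load("q.npy")
def pp(thdeg,z,off=0):
    t=np.radians(thdeg);return (q[0]+60*np.cos(t),q[1]+60*np.sin(t),z,thdeg-90)
th=np.degrees(q[2]+q[3]+np.pi)%360;print("peg1 world deg",th)
rows([pp(th,170),pp(th,80)],50)
```

```text
peg1 world deg 82.17868952869895
t 7.60 [ 460.1 -333.7  155.2] yhead 66.1 F [-0.1 -1.   0.8] w 30.9 j [-0.84  0.48  1.38  0.    1.28 -1.99]
[[-0.032, 0.339, -0.015], [-0.005, 0.34, -0.015], [0.022, 0.34, -0.015], [0.05, 0.337, -0.015], [0.077, 0.332, -0.015], [0.103, 0.324, -0.015], [0.129, 0.315, -0.015], [0.154, 0.304, -0.015], [0.178, 0.29, -0.015], [0.201, 0.275, -0.015], [0.222, 0.258, -0.015], [0.242, 0.239, -0.015]] [np.float64(0.924), np.float64(0.924), np.float64(0.924), np.float64(0.924), np.float64(0.924), np.float64(0.924), np.float64(0.924), np.float64(0.924), np.float64(0.924), np.float64(0.924), np.float64(0.924), np.float64(0.924)]
[[0.261, 0.219, -0.015], [0.278, 0.197, -0.015], [0.293, 0.174, -0.015], [0.306, 0.15, -0.015], [-0.001, 0.001, 0.75], [-0.001, 0.001, 0.75]] [np.float64(0.924), np.float64(0.924), np.float64(0.924), np.float64(0.924), np.float64(0.0), np.float64(0.0)]
```

arm_command([
  [-0.03, 0.34, -0.4],
  [-0.005, 0.34, -0.35],
  [0.02, 0.34, 0],
  [0.05, 0.337, 0],
  [0.077, 0.332, 0],
  [0.103, 0.324, 0],
  [0.129, 0.315, 0],
  [0.154, 0.304, 0],
  [0.178, 0.29, 0],
  [0.2, 0.275, 0],
  [0.222, 0.258, 0],
  [0.242, 0.239, 0],
], yaw=[0.924, 0.924, 0.924, 0.924, 0.924, 0.924, 0.924, 0.924, 0.924, 0.924, 0.924, 0.924])

```text
time: 9.1
position: [580.7, -119.7, 199.2]
tool_rot: [-2.008, -2.416, 0.0]
wrist_force: [0.4, 0.5, -0.4]
gripper_width: 31.1
grasp_force: 0.0
```

arm_command([
  [0.26, 0.219, 0],
  [0.278, 0.197, 0],
  [0.293, 0.174, 0],
  [0.306, 0.15, 0],
  [0, 0, 0.7],
  [0, 0, 0.7],
  [0, 0, 0],
], yaw=[0.924, 0.924, 0.924, 0.924, 0, 0, 0])

```text
time: 9.98
position: [619.1, -48.7, 112.7]
tool_rot: [-2.363, -2.062, 0.005]
wrist_force: [0.2, 0.4, 0.4]
gripper_width: 31.2
grasp_force: 0.0
```

Run:
```python
from plan import *
q=np.load("q.npy")
L={n:(optics.capture(n),spotter.landmark_of(n,"peg1"))[1] for n in P}
for n in P: print(n,[(np.round(d["at"],1).tolist(),round(d["conf"],2)) for d in L[n]])
a=optics.capture("side")[100:260,180:380,::-1]
cv2.imwrite("pics/p1.png",cv2.resize(a,(800,600)[:2] if 0 else (750,600),interpolation=cv2.INTER_CUBIC))
t=np.radians(82.18)
rows([(q[0]+60*np.cos(t),q[1]+60*np.sin(t),80,-7.8)])
```

```text
side [([219.4, 193.9], 0.76), ([266.3, 191.9], 0.72), ([272.3, 225.7], 0.42)]
top [([392.7, 148.8], 0.94), ([382.3, 191.4], 0.66), ([372.0, 169.5], 0.61)]
t 10.22 [621.2 -49.3 117.1] yhead -7.8 F [0.2 0.3 0.2] w 31.1 j [-0.27  0.61  1.27 -0.    1.26 -0.13]
[[0.006, -0.02, 0.619]] [np.float64(0.0)]
```

View pics/p1.png

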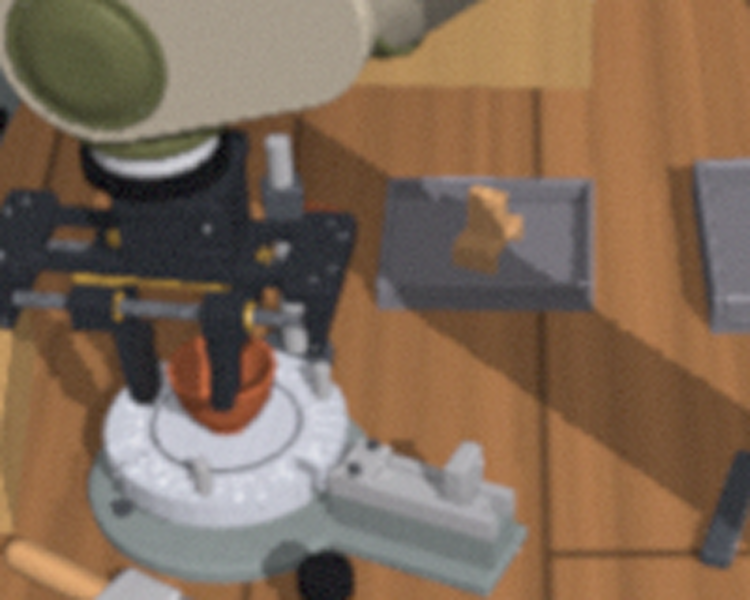

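The stop stands in the tray at (490,230). Peg1 is at (202,470), below and between the open fingers at (142,390) and (222,395). The wheel and bowl are unmoved. Descending to straddle the peg.

Run:
```python
from plan import *
p,R=state();q=np.load("q.npy")
print(proj("side",p),proj("top",p), "tips mid seen ~(228.5,206.7)")
def arc(a0,a1,z=54,rad=60,n=None):
    n=int(np.ceil(abs(a1-a0)/4.9));return [(q[0]+rad*np.cos(t),q[1]+rad*np.sin(t),z,np.degrees(t)-90) for t in np.radians(np.linspace(a0,a1,n+1)[1:])]
t=82.18;rows([(q[0]+60*np.cos(np.radians(t)),q[1]+60*np.sin(np.radians(t)),54,t-90)]+arc(t,t-49),70)
```

```text
t 10.22 [621.2 -49.3 117.1] yhead -7.8 F [0.2 0.3 0.2] w 31.1 j [-0.27  0.61  1.27 -0.    1.26 -0.13]
[[230.4896984  205.23992235]] [[349.54581793 155.80394681]] tips mid seen ~(228.5,206.7)
t 10.22 [621.2 -49.3 117.1] yhead -7.8 F [0.2 0.3 0.2] w 31.1 j [-0.27  0.61  1.27 -0.    1.26 -0.13]
[[0.006, -0.021, 1.052], [-0.004, 0.085, 0.0], [-0.004, 0.085, 0.0], [-0.004, 0.085, 0.0], [-0.004, 0.085, 0.0], [-0.004, 0.085, 0.0], [-0.004, 0.085, 0.0], [-0.004, 0.085, 0.0], [-0.004, 0.085, 0.0], [-0.004, 0.085, 0.0], [-0.004, 0.085, 0.0]] [np.float64(0.004), np.float64(0.98), np.float64(0.98), np.float64(0.98), np.float64(0.98), np.float64(0.98), np.float64(0.98), np.float64(0.98), np.float64(0.98), np.float64(0.98), np.float64(0.98)]
```

arm_command([
  [0, 0, 0.5],
  [0, 0, 0.4],
  [0, 0, 0.15],
  [0, 0, 0],
  [0, 0, 0],
], yaw=[0, 0, 0, 0, 0])

```text
time: 10.85
position: [621.1, -49.2, 53.4]
tool_rot: [2.366, 2.064, 0.002]
wrist_force: [-0.8, -0.7, 0.7]
gripper_width: 31.1
grasp_force: 0.0
```

arm_command([
  [0, 0, 0],
  [0, 0, 0],
  [0, 0, 0],
  [0, 0, 0],
], yaw=[0, 0, 0, 0], jaw=-1, force=8)

```text
time: 11.35
position: [620.3, -49.0, 52.5]
tool_rot: [-2.367, -2.065, 0.0]
wrist_force: [-2.5, 1.0, 3.9]
gripper_width: 9.7
grasp_force: 8.0
```

arm_command([
  [-0.001, 0.035, 0],
  [-0.002, 0.061, 0],
  [-0.004, 0.0855, 0],
  [-0.004, 0.0855, 0],
  [-0.004, 0.0855, 0],
  [-0.004, 0.0855, 0],
  [-0.004, 0.0855, 0],
  [-0.004, 0.0855, 0],
  [-0.004, 0.0855, 0],
  [-0.002, 0.061, 0],
  [-0.001, 0.035, 0],
  [0, 0, 0],
], yaw=[0.4, 0.7, 0.98, 0.98, 0.98, 0.98, 0.98, 0.98, 0.98, 0.7, 0.4, 0])

```text
time: 12.85
position: [660.6, -73.1, 52.5]
tool_rot: [2.98, 0.991, 0.001]
wrist_force: [-2.4, -1.2, 4.5]
gripper_width: 9.5
grasp_force: 8.0
```

Run:
```python
from plan import *
p,R=state();q=np.load("q.npy");d=p[:2]-q[:2]
print("rad",np.hypot(*d),"ang",np.degrees(np.arctan2(d[1],d[0])),"goal",np.degrees(q[2])-180)
g=q[2]+np.pi;print("goal xy",q[0]+60*np.cos(g),q[1]+60*np.sin(g))
```

```text
t 12.85 [660.6 -73.1  52.5] yhead -53.2 F [-2.4 -1.2  4.5] w 9.5 j [-0.29  0.74  1.2  -0.    1.2   0.64]
rad 59.92205536722876 ang 35.924666111697185 goal -23.944190997708688
goal xy 666.9028702777332 -132.61794888721346
```

arm_command([
  [-0.001, 0.035, 0],
  [-0.002, 0.061, 0],
  [-0.004, 0.0855, 0],
  [-0.004, 0.0855, 0],
  [-0.004, 0.0855, 0],
  [-0.004, 0.0855, 0],
  [-0.004, 0.0855, 0],
  [-0.004, 0.0855, 0],
  [-0.002, 0.061, 0],
  [-0.001, 0.035, 0],
  [0, 0, 0],
], yaw=[0.4, 0.7, 0.98, 0.98, 0.98, 0.98, 0.98, 0.98, 0.7, 0.4, 0])

```text
time: 14.22
position: [672.5, -112.7, 52.5]
tool_rot: [3.14, -0.096, 0.002]
wrist_force: [1.4, 0.2, 5.2]
gripper_width: 9.5
grasp_force: 8.0
```

Run:
```python
from plan import *
p,R=state();q=np.load("q.npy");d=p[:2]-q[:2]
a0=np.degrees(np.arctan2(d[1],d[0]));print("rad",np.hypot(*d),"ang",a0)
hd=np.degrees(np.arctan2(R[1,1],R[0,1]))
rows([(q[0]+60*np.cos(t),q[1]+60*np.sin(t),p[2],hd) for t in np.radians(np.linspace(a0,-23.94,6)[1:])])
```

```text
t 14.22 [ 672.5 -112.7   52.5] yhead -93.5 F [1.4 0.2 5.2] w 9.5 j [-0.34  0.77  1.14 -0.    1.23  1.29]
rad 60.6001024911803 ang -4.207639696763684
t 14.22 [ 672.5 -112.7   52.5] yhead -93.5 F [1.4 0.2 5.2] w 9.5 j [-0.34  0.77  1.14 -0.    1.23  1.29]
[[-0.013, 0.069, 0.0], [-0.008, 0.068, 0.0], [-0.013, 0.068, 0.0], [-0.017, 0.067, 0.0], [-0.022, 0.065, -0.0]] [np.float64(-0.0), np.float64(-0.0), np.float64(-0.0), np.float64(-0.0), np.float64(-0.0)]
```

arm_command([
  [-0.004, 0.069, 0],
  [-0.008, 0.068, 0],
  [-0.013, 0.068, 0],
  [-0.017, 0.067, 0],
  [-0.022, 0.065, 0],
  [0, 0, 0],
  [0, 0, 0],
], yaw=[0, 0, 0, 0, 0, 0, 0])

```text
time: 15.1
position: [666.7, -133.3, 52.1]
tool_rot: [3.139, -0.096, -0.001]
wrist_force: [1.2, -2.7, 5.1]
gripper_width: 9.4
grasp_force: 8.0
```

Run:
```python
from plan import *
p,R=state();q=np.load("q.npy");d=p[:2]-q[:2]
print("rad",np.hypot(*d),"ang",np.degrees(np.arctan2(d[1],d[0])))
g=q[2]+np.pi;rows([(q[0]+60*np.cos(g),q[1]+60*np.sin(g),p[2],-93.5)])
```

```text
t 15.10 [ 666.7 -133.3   52.1] yhead -93.5 F [ 1.2 -2.7  5.1] w 9.4 j [-0.37  0.77  1.14 -0.    1.23  1.26]
rad 60.085447433038965 ang -24.592989824074724
t 15.10 [ 666.7 -133.3   52.1] yhead -93.5 F [ 1.2 -2.7  5.1] w 9.4 j [-0.37  0.77  1.14 -0.    1.23  1.26]
[[0.003, -0.011, -0.0]] [np.float64(-0.002)]
```

arm_command([
  [0, 0, 0],
  [0, 0, 0],
  [0, 0, -0.4],
  [0, 0, -0.6],
  [0, 0, -0.8],
  [0, 0, 0],
], yaw=[0, 0, 0, 0, 0, 0], jaw=-0.4)

```text
time: 15.85
position: [667.9, -132.6, 163.8]
tool_rot: [3.138, -0.095, 0.009]
wrist_force: [0.4, 0.7, -0.3]
gripper_width: 26.6
grasp_force: 0.0
```

Run:
```python
from plan import *
q=np.load("q.npy");u=np.array([np.cos(q[2]),np.sin(q[2])]);b=q[:2]+u*180;print(b)
rows([(*b,160,np.degrees(q[2])-270)])
```

```text
[447.55698075 -35.21476236]
t 15.85 [ 667.9 -132.6  163.8] yhead -93.5 F [ 0.4  0.7 -0.3] w 26.6 j [-0.37  0.66  1.01 -0.    1.46  1.26]
[[-0.753, -0.28, 0.008], [-0.771, -0.225, 0.008], [-0.785, -0.17, 0.008], [-0.795, -0.113, 0.008], [-0.801, -0.056, 0.008]] [np.float64(0.819), np.float64(0.819), np.float64(0.819), np.float64(0.819), np.float64(0.819)]
```

arm_command([
  [-0.753, -0.28, 0],
  [-0.771, -0.225, 0],
  [-0.785, -0.17, 0],
  [-0.795, -0.113, 0],
  [-0.801, -0.056, 0],
  [0, 0, 0],
], yaw=[0.819, 0.819, 0.819, 0.819, 0.819, 0], jaw=-1)

```text
time: 16.6
position: [443.6, -33.4, 159.3]
tool_rot: [-3.073, 0.651, 0.006]
wrist_force: [0.7, -0.6, -0.9]
gripper_width: 1.1
grasp_force: 0.0
```

Run:
```python
from plan import *
p,R=state();q=np.load("q.npy");u=np.array([np.cos(q[2]),np.sin(q[2])]);b=q[:2]+u*180
rows([(*b,62,np.degrees(q[2])-270)])
a=optics.capture("side")[150:290,190:330,::-1]
A=cv2.resize(a,(600,600),interpolation=cv2.INTER_CUBIC)
def kw(r_,l,w): 
    t=q[2]+w;return [q[0]+r_*np.cos(t)-l*np.sin(t),q[1]+r_*np.sin(t)+l*np.cos(t),48]
uu=((proj("side",np.array([kw(70,8,0),kw(52,8,0),kw(52,-8,0),kw(70,-8,0)]))-[190,150]+.4)*600/140).astype(int)
cv2.polylines(A,[uu.reshape(-1,1,2)],False,(0,0,255),1,cv2.LINE_AA)
cv2.imwrite("pics/k1.png",A)
```

```text
t 16.60 [443.6 -33.4 159.3] yhead -113.9 F [ 0.7 -0.6 -0.9] w 1.1 j [-0.34  0.28  1.7  -0.    1.16  1.65]
t 16.60 [443.6 -33.4 159.3] yhead -113.9 F [ 0.7 -0.6 -0.9] w 1.1 j [-0.34  0.28  1.7  -0.    1.16  1.65]
[[0.04, 0.0, 0.811], [0.04, 0.0, 0.811]] [np.float64(0.001), np.float64(0.001)]
```

View pics/k1.png

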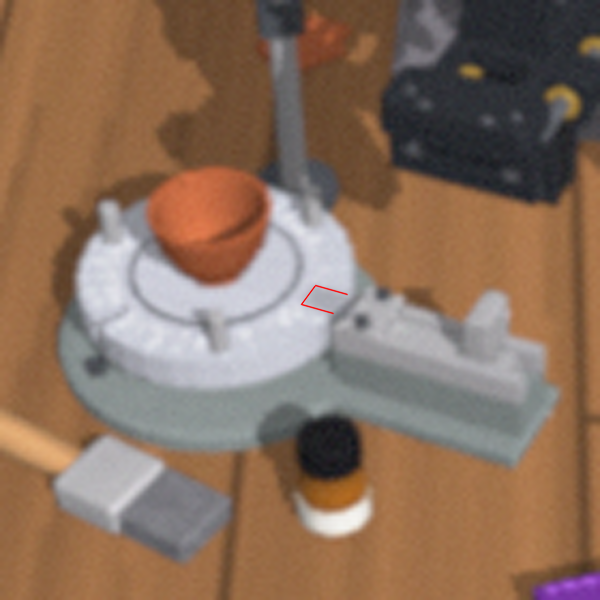

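The keyway, with its grey interior, lies inside the red outline at (325,300) and faces the guide. The bowl and jar are standing. Next is lowering behind the tab at (488,325) and pushing.

arm_command([
  [0.04, 0, 0.7],
  [0.04, 0, 0.7],
  [0, 0, 0.28],
  [0, 0, 0],
  [0.1, 0, 0],
  [0.1, 0, 0],
  [0.1, 0, 0],
  [0.1, 0, 0],
  [0, 0, 0],
], yaw=[0, 0, 0, 0, 0, 0, 0, 0, 0])

```text
time: 17.77
position: [473.6, -46.9, 59.5]
tool_rot: [3.073, -0.652, 0.002]
wrist_force: [-0.6, -0.7, 0.1]
gripper_width: 0.4
grasp_force: 0.0
```

```bash
cat > rad.py <<'E'
from plan import *
p,R=state();q=np.load("q.npy");u=np.array([np.cos(q[2]),np.sin(q[2])]);d=p[:2]-q[:2]
print("radial",d@u,"lat",d@[-u[1],u[0]])
E
python3 rad.py
```

```text
t 17.77 [473.6 -46.9  59.5] yhead -114.0 F [-0.6 -0.7  0.1] w 0.4 j [-0.35  0.48  1.75 -0.    0.91  1.64]
radial 151.50943155798188 lat 0.09632265527848893
```

arm_command([
  [0.07, 0, 0],
  [0.07, 0, 0],
  [0.07, 0, 0],
  [0.07, 0, 0],
  [0.03, 0, 0],
  [0, 0, 0],
], yaw=[0, 0, 0, 0, 0, 0])

```text
time: 18.52
position: [490.2, -54.3, 59.3]
tool_rot: [3.073, -0.652, 0.001]
wrist_force: [-0.6, 0.7, 0.5]
gripper_width: 0.5
grasp_force: 0.0
```

```bash
python3 rad.py
```

```text
t 18.52 [490.2 -54.3  59.3] yhead -114.0 F [-0.6  0.7  0.5] w 0.5 j [-0.35  0.5   1.71 -0.    0.93  1.64]
radial 133.26550058664802 lat 0.10033359246838906
```

arm_command([
  [0.04, 0, 0],
  [0.04, 0, 0],
  [0.03, 0, 0],
  [0, 0, 0],
], yaw=[0, 0, 0, 0])

```text
time: 19.02
position: [496.2, -56.9, 59.3]
tool_rot: [3.073, -0.652, 0.001]
wrist_force: [-0.0, 0.1, -0.0]
gripper_width: 0.6
grasp_force: 0.0
```

```bash
python3 rad.py
```

```text
t 19.02 [496.2 -56.9  59.3] yhead -114.0 F [-0.   0.1 -0. ] w 0.6 j [-0.35  0.51  1.69  0.    0.94  1.64]
radial 126.69842734459036 lat 0.10104366564401038
```

arm_command([
  [0.02, 0, 0],
  [0.02, 0, 0],
  [0.015, 0, 0],
  [0, 0, 0],
], yaw=[0, 0, 0, 0])

```text
time: 19.52
position: [496.5, -57.0, 59.4]
tool_rot: [-3.072, 0.652, 0.01]
wrist_force: [-12.5, 5.3, 11.3]
gripper_width: 0.5
grasp_force: 6.6
```

```bash
python3 rad.py
python3 - <<'E'
from plan import *
a=optics.capture("side")[150:290,190:330,::-1]
cv2.imwrite("pics/k2.png",cv2.resize(a,(600,600),interpolation=cv2.INTER_CUBIC))
E
```

```text
t 19.52 [496.5 -57.   59.4] yhead -113.9 F [-12.5   5.3  11.3] w 0.5 j [-0.35  0.51  1.68  0.    0.95  1.64]
radial 126.4358025412041 lat 0.024870659834276256
```

View pics/k2.png

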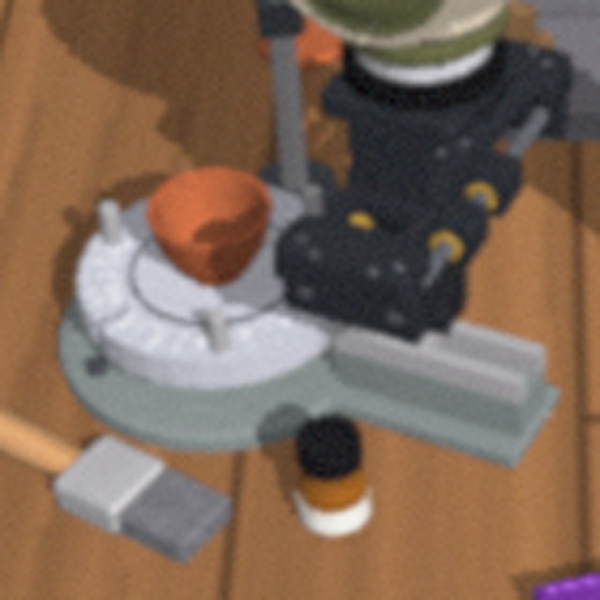

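The arm presses with about 14 N against a hard stop at TCP radius 126.4 mm. Rim contact would have stopped it near 143 mm, so this matches home. Backing off and rising clear.

arm_command([
  [-0.1, 0, 0],
  [-0.3, 0, 0],
  [-0.3, 0, -0.3],
  [-0.3, 0, -0.7],
  [-0.6, 0, -0.7],
  [-0.6, 0, -0.5],
  [-0.6, 0, 0],
  [0, 0, 0],
], yaw=[0, 0, 0, 0, 0, 0, 0, 0])

```text
time: 20.58
position: [344.2, 10.8, 191.8]
tool_rot: [3.073, -0.651, 0.003]
wrist_force: [-0.7, -0.9, 0.5]
gripper_width: 0.8
grasp_force: 0.0
```

Run:
```python
from fit import *
q=np.load("q.npy")
a=optics.capture("side");a=a[120:290,190:370,::-1];A=cv2.resize(a,(635,600),interpolation=cv2.INTER_CUBIC)
def pl(P_,col):
    u=((proj("side",np.array(P_))-[190,120]+.4)*635/180).astype(int);cv2.polylines(A,[u.reshape(-1,1,2)],True,col,1,cv2.LINE_AA)
pl([pt(q,52+52,13,76),pt(q,52+64,13,76),pt(q,52+64,-13,76),pt(q,52+52,-13,76)],(255,0,255))
cv2.imwrite("pics/k3.png",A); print(r.read_state()["position"])
```

```text
[345.51302745  10.1616351  191.71167624]
```

View pics/k3.png

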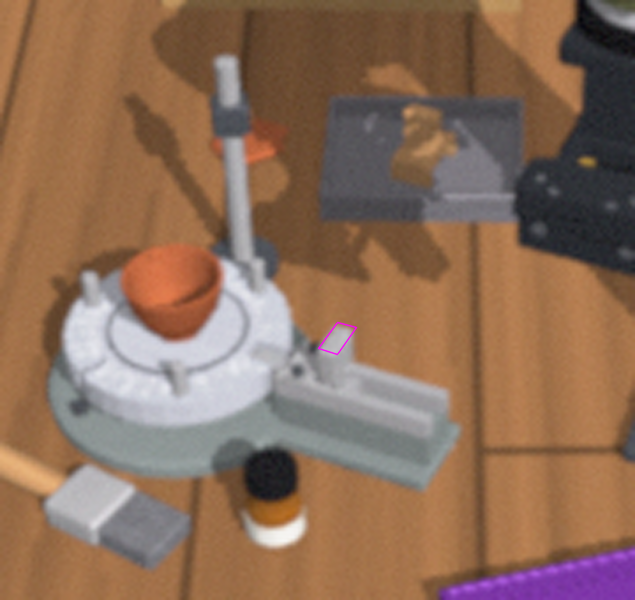

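The tab top matches the predicted home outline at (338,338), and the key bar fills the keyway at (268,355). The stop is in the tray at (425,145), the bowl and jar are standing, and the arm is clear. Handing in.

```bash
python3 -c "
from station import r
print(r.sign_off())"
```

```text
the job is handed in; nothing more can be done
None
```

Job handed in: the stop is in the small grey tray, the wheel's wide keyway faces the guide with the key fully home, the bowl and jar are still standing, and I saw no sign of the post being touched.

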